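# Start the thread and screw the lid onto the jar

### The job

Close the empty jar in the cork trivet with the metal screw lid that has a wooden bar handle: set the lid level on the jar's mouth, turn it backward (anticlockwise from above) until it drops into the start of the thread, then turn it forward (clockwise) until it stops, fully home, and let go. Do not force the lid, and leave the other things on the counter where they are.

Things in the scene. Friction and masses are not known exactly. Their poses are not given: they have to be found in the camera images.
- lid_grip (a point): Centre of the wooden bar handle of the screw lid, on the lid's axis, 51 mm above its underside. Lid: round aluminium cap, 94 mm across, about 0.2 kg, right way up on the counter, flat top plate 32 mm above the underside. The bar stands upright on the plate: 66 mm long (own x), 14 mm thick (own y), 38 mm tall, its top 70 mm above the underside. Own z is up.
- lid_foot (a point): Centre of the lid's underside (lower edge of its skirt). Inside the skirt, just above this edge, are four equal lugs 90 degrees apart, not marked outside; the circle between them is 75 mm across, the skirt's bore 87 mm.
- jar_seat (a point): Where the handle centre (lid_grip) lies when the lid is screwed fully home: on the jar's axis, 180 mm above the counter, z up. Lid_grip stands 10 to 16 mm above this point while the lid rests on top of the threads, 6 mm above it in the start of the thread, and 0 when home. The lid is loose and nothing springs: it sinks by its own weight if the fingers only steer the bar loosely.
- jar_thread (a point): On the jar's axis, 130 mm above the counter, where the threads are: four equal right-hand threads, one every 90 degrees, their bearing not told. On top of them the lid rises as it is turned anticlockwise (6 mm per radian) and drops to the start after at most 85 degrees; then it can go 9 degrees further back at most. From there clockwise by 65 to 75 degrees it sinks to home and stops.
- jar_rim (a point): Centre of the jar's open mouth, 152 mm above the counter. Glass jar 100 mm across, held fast in a round cork trivet 156 mm across, 12 mm thick; it cannot slide or turn. The rim widens from 64 to 72 mm over its top 6 mm, which centres the lid. A lid on top of the threads turned clockwise meets an upright stop within 65 degrees; one set on the stops is 13 mm above home and slips 3 mm down as it is turned back.
- saucer: white ceramic saucer, 120 mm across, 18 mm high. A bystander; its origin is on its underside.
- silicone_lid: flat round silicone lid without handle, 106 mm across, 10 mm high. A bystander; its origin is on its underside.
- scraper: bench scraper, steel blade 95 x 120 mm with a wooden grip, 18 mm high, lying flat. A bystander; its origin is on its underside.
- whisk: wooden whisk, about 250 mm long, lying, 54 mm high. A bystander; its origin is on its underside.
- dome: glass dome with a knob on top, 144 mm across, 156 mm high, standing on the counter. A bystander; its origin is on its underside.
- mug: ceramic mug, 80 mm across, 90 mm high. A bystander; its origin is on its underside.
- spoon: wooden spoon, 190 mm long, lying. A bystander; its origin is on its underside.
Not all that is in view belongs to the job. What is shaped like the part that bears lid_grip but turquoise is not meant.

How it is judged:
By the outcome, as a careful person would: the job done as asked, in the order asked, and still so for the second after the job is handed in, with the robot touching nothing.
It also fails if it takes over 56 s, if anything falls off the work surface, if the arm or the gripper's body presses on something with over 40 N, if the wrist force passes 120 N, or if a joint passes its speed limit or range.

### The arm

A 6-joint arm with a two-finger parallel gripper is mounted at the origin on the work surface. World frame = base frame: x ahead of the robot, y to its left, z up, the work surface at z = 0. Lengths are in mm, angles in rad, forces in N, time in s.
With the tool pointing down it reaches from about 400 to 925 mm from the base axis. Payload 12.5 kg.
Tool frame: the origin (TCP) lies on the front face of the gripper's body, between the roots of the fingers; the fingertips stand 78 mm ahead of it and the grasp point (between the pads) lies 59 mm ahead of it (env.nose_length is the distance from the TCP to the fingertips, in mm); z points along the fingers, y is the line along which they close (so a half turn about z gives the same grasp; the last joint's range is limited). The gripper opens to 95 mm and grips with 3 to 60 N. Pads are 20 mm wide; open, the fingers measure 119 mm over their backs; the gripper's body (75 mm by 180 mm) begins 59 mm behind the grasp point.
Start: joints at [-1.301, 0.491, 1.559, -0, 1.092, -0.106], TCP at [229.407, -581.386, 292.261] pointing down, gripper open.
Joint ranges: [-3.1, 3.1], [-0.84, 2.19], [0.05, 2.79], [-1.13, 4.28], [0.06, 2.93], [-2.69, 2.69]. Speed limits (rad/s): [2.22, 2.22, 2.79, 3.14, 3.14, 3.14].

### API

Orientations are given as [roll, pitch, yaw] about the fixed x, y, z axes, in that order (R = Rz(yaw) Ry(pitch) Rx(roll)).
In Python, from cell import env gives the robot as it stands.
- The arm moves only by the tool jog_arm, never from a script. Its argument "motion" is a list of rows, each a list of 7 numbers: the turn, a rotation vector about the tool's x, y, z in degrees, then the shift along the tool's x, y, z in mm, then the finger opening in mm, from 0 to 95.1. In form: [[wx, wy, wz, x, y, z, hand], ...]. A call has 1 to 10 rows; each row shifts and turns the commanded pose from where the row before left it, along the tool's axes as they then stand; what a row does not reach is not made up. A row lasts 1/8 s, in which the tool goes at most 62.5 mm and 10.7 degrees, less where a joint would pass 70% of its speed; a pose out of reach is approached as far as the arm can. A call is refused whole if a number of a shift passes 62.5 or a number of a turn 10.7, either way. A call with a gripper value outside its range is refused whole. The fingers move at their own pace and stop on an object; the grip force is fixed at half the most. Time passes only in rows, so rows that do not move let the fingers close. It gives the time, the measured TCP pose, the force, the opening and the grip force at its end, in the units of the state.
- env.state(): the state, without advancing time (a new reading comes with each control period).
- env.read_camera(name): name is "scene" or "top"; returns a dict with "color" (480x640x3 uint8, red, green, blue), "z_map" (480x640 float32, mm along the optical axis (not along the pixel's ray), 0 where there is no reading), "camera_matrix" (3x3 intrinsics, pixels), "k1" (the pictures are not rectified: a ray, as slopes to the right and down, at radius r is drawn at 1 + k1 r^2 times it, then the intrinsics apply), "world_to_cam" (4x4, takes a point from world to camera coordinates). Camera axes: x right, y up, looking along -z (the intrinsics and any distortion apply to the point x, -y, -z); pixel columns grow to the right and rows downward; lengths in mm; the calibration is good to about 2 mm. A picture is of the moment at which its call begins.
- env.job_done(): hands the job in; it is judged then, once.
Trained networks look in the newest picture that a camera, given by its name, has taken for a name from the list of things; names that differ only in an ending like _2 or _b are one class to them, and where a whole thing is asked for, a point or a joint stands for the part that bears it (a point fixed in the world has none). Each returns a list of dicts, best first, with "score" (0 to 1); they miss things now and then, are a little off and sometimes report something else, mostly with a low value. They report only what shows in the picture. A call takes as long as a camera call. They do not tell look-alikes from the thing itself.
- env.recognise(camera, thing): "location" ([column, row] in pixels, amid what is visible of it).
The state is a dict: "t": time; "joints": joint angles; "qvel": joint speeds; "tau": joint torques, N m; "eef_pos": TCP position; "tcp_rot": TCP orientation; "ft_force": force on the tool from outside, world axes, zero at the start; "moment": the same for the moment, N m; "opening": opening from 0.0 (shut) to 1.0 (fully open); "grip_force": force on a finger pad.
Only numpy, scipy, OpenCV 4.12 (cv2) and the standard library are available. Lean on these libraries where they do the work, as an engineer would, in place of code of your own. Each camera call takes 0.05 s, during which the arm holds its last target. There are 200 camera calls.

## Working session

There is one attempt and no reset: what is moved stays moved. The work goes in short steps, Python scripts to look and compute and a tool call to move; the robot and the scene stay as the last step left them, time stands still between calls to the robot, and variables do not carry over. Pictures are saved under pics/ and viewed, at most 10 in all, crops included, and the job is handed in when it is done.

Besides the shell and the picture viewer there is one more tool, called after "Request:" by a JSON object that holds its "method" and its "body", one argument or row to a line. jog_arm: Moves the arm, as the interface text tells. Its arguments: {"type":"object","properties":{"motion":{"type":"array"}},"required":["motion"]}

```bash
mkdir -p pics
cat > h.py <<'E'
import numpy as np, cv2
from cell import env
def ray(c,uv):
    K=np.array(c["camera_matrix"]);k=c["k1"]
    d=np.array([(uv[0]-K[0,2])/K[0,0],(uv[1]-K[1,2])/K[1,1]]);s=d.copy()
    for _ in range(20): s=d/(1+k*(s@s))
    M=np.linalg.inv(np.array(c["world_to_cam"]))
    return M[:3,3],M[:3,:3]@np.array([s[0],-s[1],-1.])
def atz(c,uv,z):
    o,d=ray(c,uv);return o+d*(z-o[2])/d[2]
def atdepth(c,uv):
    o,d=ray(c,uv);return o+d*c["z_map"][int(round(uv[1])),int(round(uv[0]))]
E
python3 - <<'E'
from h import *
for n in ["scene","top"]:
    c=env.read_camera(n);cv2.imwrite(f"pics/{n}1.png",c["color"][:,:,::-1])
    np.savez(f"pics/{n}1.npz",**c)
    for t in ["lid_grip","lid_foot","jar_rim","jar_seat","jar_thread","dome","mug","saucer","silicone_lid"]:
        for r in env.recognise(n,t)[:3]:
            print(n,t,np.round(r["location"]),round(r["score"],2),np.round(atdepth(c,r["location"])))
print(env.state())
E
```

```text
scene lid_grip [392. 180.] 0.82 [391. 346.  34.]
scene lid_grip [367. 242.] 0.58 [547. 189.  45.]
scene lid_foot [392. 176.] 0.87 [384. 345.  42.]
scene lid_foot [364. 239.] 0.85 [547. 180.  60.]
scene jar_rim [203. 320.] 0.74 [ 629. -189.  111.]
scene jar_seat [201. 319.] 0.95 [ 630. -192.  116.]
scene jar_thread [202. 319.] 0.92 [ 630. -190.  117.]
scene dome [239. 408.] 0.7 [ 801. -177.  115.]
scene mug [330. 375.] 0.85 [775.  -4.   5.]
scene saucer [285. 269.] 0.91 [516.   4.   6.]
scene saucer [316. 194.] 0.42 [338. 159.  11.]
scene silicone_lid [311. 323.] 0.8 [664.   4.   8.]
top lid_grip [182. 317.] 0.87 [367. 344.  66.]
top lid_grip [249. 252.] 0.76 [522. 197.  63.]
top lid_foot [184. 313.] 0.83 [375. 343.  56.]
top lid_foot [250. 253.] 0.72 [519. 197.  50.]
top jar_rim [410. 236.] 0.9 [ 562. -163.  137.]
top jar_seat [411. 233.] 0.7 [ 566. -163.  152.]
top jar_seat [334. 258.] 0.64 [518.  -3.  -2.]
top jar_thread [409. 237.] 0.94 [ 558. -160.  136.]
top jar_thread [412. 156.] 0.32 [ 744. -168.  119.]
top dome [412. 154.] 0.67 [ 750. -169.  117.]
top mug [340. 140.] 0.74 [812. -10.   8.]
top saucer [335. 260.] 0.96 [511.  -5.   8.]
top silicone_lid [335. 198.] 0.9 [664.   0.   7.]
{'t': 1.0, 'joints': array([-1.30057721e+00,  4.90876383e-01,  1.55892200e+00, -1.35541192e-05,
        1.09167985e+00, -1.05581941e-01]), 'qvel': array([ 0.00096242, -0.00161852,  0.00107774, -0.00017988, -0.00147576,
       -0.00287198]), 'tau': array([-1.02677408e-03, -6.12478280e+01, -2.58440369e+01,  6.93499669e-02,
        4.44126735e-02, -1.79052796e-05]), 'eef_pos': array([ 229.4162377 , -581.37445249,  292.26803396]), 'tcp_rot': array([3.14148013e+00, 2.40203125e-05, 3.75807309e-01]), 'ft_force': array([-0.43290656,  0.48900757,  0.17324382]), 'moment': array([ 0.02887258, -0.04830303,  0.02003454]), 'grip_force': 0.0, 'opening': 1.000992970415346}
```

View pics/top1.png

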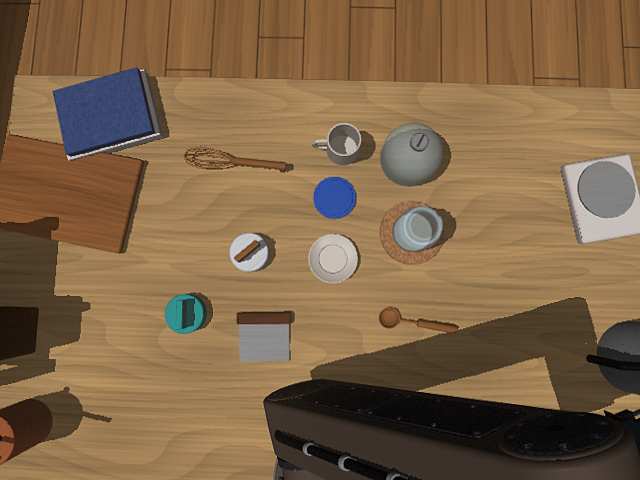

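View pics/scene1.png

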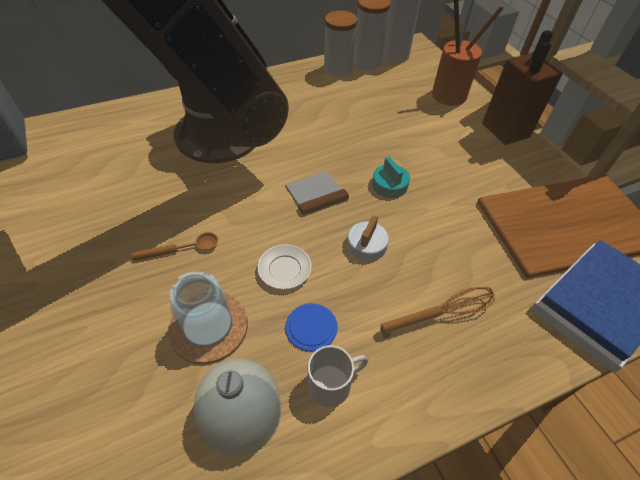

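The top view shows two handled lids. The one at top (249,252) / scene (367,242) is aluminium with a wooden bar, so it fits. The one at (184,314) / (392,180) is turquoise, so it is the decoy. The jar stands in its trivet at top (415,230), with the dome close behind it at (412,155).

```bash
cat > m.py <<'E'
from h import *
def cloud(c,x0,x1,y0,y1):
    P=[];U=[]
    for v in range(y0,y1):
        for u in range(x0,x1):
            if c["z_map"][v,u]>0:P.append(atdepth(c,(u,v)));U.append((u,v))
    return np.array(P),np.array(U)
def circ(p):
    A=np.c_[2*p,np.ones(len(p))];s=np.linalg.lstsq(A,(p**2).sum(1),rcond=None)[0]
    return s[:2],np.sqrt(s[2]+s[:2]@s[:2])
E
python3 - <<'E'
from m import *
T=dict(np.load("pics/top1.npz"));S=dict(np.load("pics/scene1.npz"))
for c in (T,S): c["k1"]=float(c["k1"])
def bar(c,box):
    P,U=cloud(c,*box); print("counter",np.median(P[P[:,2]<12,2]))
    s=P[(P[:,2]>62)&(P[:,2]<78)]; q=s[:,:2]
    r=cv2.minAreaRect(q.astype(np.float32));print("bar top",len(q),np.median(s[:,2]),r)
    s=P[(P[:,2]>26)&(P[:,2]<38)][:,:2]; print("plate",len(s),cv2.minEnclosingCircle(s.astype(np.float32)))
bar(T,(225,275,228,278));bar(S,(340,395,210,268))
for n,c,box in (("top",T,(375,450,195,270)),("scene",S,(160,255,262,365))):
    P,U=cloud(c,*box)
    for a,b in ((8,16),(146,158)):
        s=P[(P[:,2]>a)&(P[:,2]<b)][:,:2]
        if len(s)>3: print(n,a,b,len(s),cv2.minEnclosingCircle(s.astype(np.float32)))
    # cork colour: plane z=12 boundary
    hsv=cv2.cvtColor(c["color"],cv2.COLOR_RGB2HSV)
a=cv2.resize(T["color"][220:285,215:285],None,fx=8,fy=8,interpolation=cv2.INTER_CUBIC)
b=cv2.resize(T["color"][190:275,370:455],(520,520),interpolation=cv2.INTER_CUBIC)
b=cv2.resize(b,(240,240)); o=np.zeros((520,800,3),np.uint8);o[:,:560]=a;o[:240,560:]=b
b=cv2.resize(S["color"][262:365,160:255],(240,260));o[250:510,560:]=b
cv2.imwrite("pics/crop1.png",o[:,:,::-1])
E
```

```text
counter -1.3364304793976771
bar top 177 68.79148580604874 ((523.9833984375, 202.9508514404297), (14.585670471191406, 64.19437408447266), 40.88966751098633)
plate 953 ((523.4461669921875, 203.35137939453125), 47.0698356628418)
counter -0.3385334162990148
bar top 164 69.38312694675022 ((524.7476806640625, 205.64015197753906), (13.392403602600098, 66.59092712402344), 41.746986389160156)
plate 867 ((524.6693725585938, 204.168701171875), 47.69647216796875)
top 8 16 1263 ((583.90380859375, -190.03924560546875), 77.99518585205078)
top 146 158 254 ((584.3374633789062, -189.3055419921875), 40.60533905029297)
scene 8 16 1891 ((586.0567016601562, -187.64398193359375), 78.17778015136719)
scene 146 158 413 ((587.28271484375, -186.98556518554688), 41.207950592041016)
```

View pics/crop1.png

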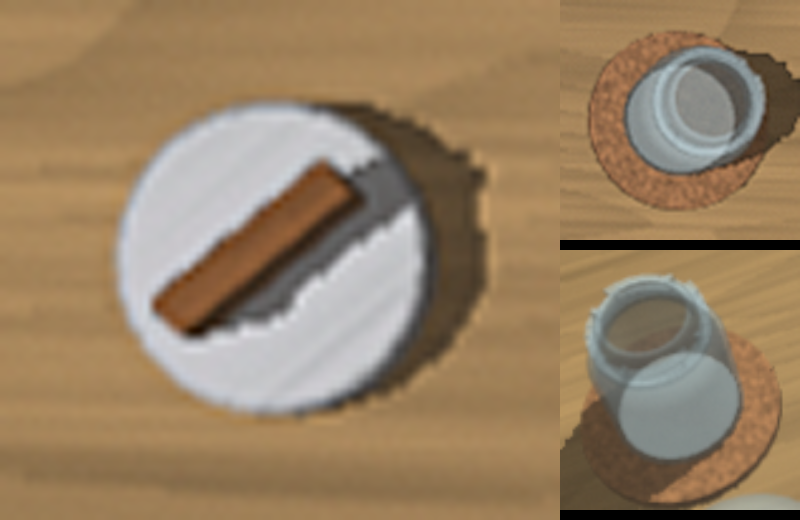

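The crop confirms it: aluminium cap with a brown wooden bar, long axis at about -49° yaw. The empty jar is in the cork trivet. The sizes check out: lid 94 across, bar 65x14, trivet 156. Lid is at about (524,204) and jar at about (585,-188.5).

```bash
cat > plan.py <<'E'
import sys; from h import *
# usage: plan.py hand n x y z yawdeg [n x y z yaw ...]
def show():
    s=env.state();p=np.array(s["eef_pos"]);y=np.degrees(s["tcp_rot"][2])
    print("t",round(s["t"],2),"tcp",np.round(p,1),"rpy",np.round(np.degrees(s["tcp_rot"]),2),"F",np.round(s["ft_force"],1),"M",np.round(s["moment"],2),"grip",round(s["grip_force"],1),"open",round(s["opening"]*95,1),"j",np.round(s["joints"],2));return p,y
if __name__=="__main__":
    p,y=show();a=[float(v) for v in sys.argv[1:]];h=a[0]
    for i in range(1,len(a),5):
        n=int(a[i]);tp=np.array(a[i+1:i+4]);ty=a[i+4]
        out=[]
        for k in range(n):
            d=(tp-p)/(n-k);dy=(ty-y)/(n-k);r=np.radians(y)
            sx=round(d[0]*np.cos(r)+d[1]*np.sin(r),1);sy=round(d[0]*np.sin(r)-d[1]*np.cos(r),1);sz=round(-d[2],1);w=round(-dy,1)
            out.append([0,0,w,sx,sy,sz,h])
            p=p+np.array([sx*np.cos(r)+sy*np.sin(r),sx*np.sin(r)-sy*np.cos(r),-sz]);y-=w
        print(out)
E
python3 plan.py 95 10 450 -200 280 75 10 524 204 200 131.3
```

```text
t 1.0 tcp [ 229.4 -581.4  292.3] rpy [179.99   0.    21.53] F [-0.4  0.5  0.2] M [ 0.03 -0.05  0.02] grip 0.0 open 95.1 j [-1.3   0.49  1.56 -0.    1.09 -0.11]
[[0, 0, np.float64(-5.3), np.float64(34.5), np.float64(-27.4), np.float64(1.2), 95.0], [0, 0, np.float64(-5.4), np.float64(36.9), np.float64(-24.1), np.float64(1.2), 95.0], [0, 0, np.float64(-5.3), np.float64(39.0), np.float64(-20.5), np.float64(1.2), 95.0], [0, 0, np.float64(-5.4), np.float64(40.7), np.float64(-16.8), np.float64(1.2), 95.0], [0, 0, np.float64(-5.3), np.float64(42.1), np.float64(-12.9), np.float64(1.2), 95.0], [0, 0, np.float64(-5.4), np.float64(43.1), np.float64(-8.9), np.float64(1.3), 95.0], [0, 0, np.float64(-5.3), np.float64(43.8), np.float64(-4.8), np.float64(1.2), 95.0], [0, 0, np.float64(-5.4), np.float64(44.1), np.float64(-0.8), np.float64(1.3), 95.0], [0, 0, np.float64(-5.3), np.float64(43.9), np.float64(3.4), np.float64(1.2), 95.0], [0, 0, np.float64(-5.4), np.float64(43.5), np.float64(7.4), np.float64(1.3), 95.0]]
[[0, 0, np.float64(-5.6), np.float64(40.9), np.float64(-3.3), np.float64(8.0), 95.0], [0, 0, np.float64(-5.6), np.float64(41.1), np.float64(0.7), np.float64(8.0), 95.0], [0, 0, np.float64(-5.6), np.float64(40.8), np.float64(4.7), np.float64(8.0), 95.0], [0, 0, np.float64(-5.6), np.float64(40.1), np.float64(8.7), np.float64(8.0), 95.0], [0, 0, np.float64(-5.6), np.float64(39.1), np.float64(12.6), np.float64(8.0), 95.0], [0, 0, np.float64(-5.7), np.float64(37.7), np.float64(16.3), np.float64(8.0), 95.0], [0, 0, np.float64(-5.6), np.float64(35.9), np.float64(20.0), np.float64(8.0), 95.0], [0, 0, np.float64(-5.7), np.float64(33.8), np.float64(23.4), np.float64(8.0), 95.0], [0, 0, np.float64(-5.6), np.float64(31.3), np.float64(26.6), np.float64(8.0), 95.0], [0, 0, np.float64(-5.7), np.float64(28.5), np.float64(29.6), np.float64(8.0), 95.0]]
```

Request:
{"method": "jog_arm", "body": {
  "motion": [
    [0,0,-5,34,-27,1,95],
    [0,0,-5,37,-24,1,95],
    [0,0,-5,39,-20,1,95],
    [0,0,-5,41,-17,1,95],
    [0,0,-5,42,-13,1,95],
    [0,0,-5,43,-9,1,95],
    [0,0,-5,44,-5,1,95],
    [0,0,-5,44,-1,1,95],
    [0,0,-5,44,3,1,95],
    [0,0,-5,43,7,1,95]
  ]
}}

```text
t: 2.25
eef_pos: [459.7, -205.3, 282.4]
tcp_rot: [3.141, 0.0, 1.251]
ft_force: [0.8, -0.5, 0.3]
opening: 0.999
grip_force: 0.0
```

```bash
sed -i 's/print(out)/print([[float(v) for v in o] for o in out])/' plan.py; python3 plan.py 95 10 524 204 200 131.3
```

```text
t 2.25 tcp [ 459.7 -205.3  282.4] rpy [1.7997e+02 1.0000e-02 7.1690e+01] F [ 0.8 -0.5  0.3] M [-0.02 -0.1   0.03] grip 0.0 open 94.9 j [-0.55  0.33  1.86 -0.    0.95 -0.23]
[[0.0, 0.0, -6.0, 40.9, -6.8, 8.2, 95.0], [0.0, 0.0, -6.0, 41.4, -2.4, 8.2, 95.0], [0.0, 0.0, -6.0, 41.4, 1.9, 8.2, 95.0], [0.0, 0.0, -5.9, 41.0, 6.2, 8.3, 95.0], [0.0, 0.0, -6.0, 40.1, 10.4, 8.2, 95.0], [0.0, 0.0, -5.9, 38.8, 14.5, 8.3, 95.0], [0.0, 0.0, -6.0, 37.1, 18.4, 8.2, 95.0], [0.0, 0.0, -5.9, 35.0, 22.2, 8.3, 95.0], [0.0, 0.0, -6.0, 32.5, 25.7, 8.2, 95.0], [0.0, 0.0, -5.9, 29.6, 28.9, 8.3, 95.0]]
```

Request:
{"method": "jog_arm", "body": {
  "motion": [
    [0,0,-6,41,-7,8,95],
    [0,0,-6,41,-2,8,95],
    [0,0,-6,41,2,8,95],
    [0,0,-6,41,6,8,95],
    [0,0,-6,40,10,8,95],
    [0,0,-6,39,14,8,95],
    [0,0,-6,37,18,8,95],
    [0,0,-6,35,22,8,95],
    [0,0,-6,32,26,8,95],
    [0,0,-6,29,28,8,95]
  ]
}}

```text
t: 3.5
eef_pos: [522.4, 201.8, 202.0]
tcp_rot: [3.141, 0.0, 2.299]
ft_force: [1.0, -0.3, -0.0]
opening: 1.0
grip_force: 0.0
```

Request:
{"method": "jog_arm", "body": {
  "motion": [
    [0,0,0,0,0,0,95]
  ]
}}

```text
t: 3.62
eef_pos: [522.1, 202.4, 201.6]
tcp_rot: [-3.141, -0.0, 2.299]
ft_force: [-0.3, -1.2, -0.0]
opening: 0.998
grip_force: 0.0
```

```bash
python3 plan.py 95 1 524.3 203.9 200 131.3
```

```text
t 3.62 tcp [522.1 202.4 201.6] rpy [-1.7998e+02 -1.0000e-02  1.3175e+02] F [-0.3 -1.2 -0. ] M [ 0.02 -0.13 -0.  ] grip 0.0 open 94.8 j [ 0.25  0.51  1.82  0.    0.82 -0.48]
[[0.0, 0.0, 0.4, -0.3, 2.6, 1.6, 95.0]]
```

Request:
{"method": "jog_arm", "body": {
  "motion": [
    [0,0,0.4,0,2.5,0,40],
    [0,0,0,0,0,30,40],
    [0,0,0,0,0,30,40],
    [0,0,0,0,0,20,40],
    [0,0,0,0,0,6.5,30],
    [0,0,0,0,0,0,10],
    [0,0,0,0,0,0,5],
    [0,0,0,0,0,0,5],
    [0,0,0,0,0,0,5],
    [0,0,0,0,0,0,5]
  ]
}}

```text
t: 4.88
eef_pos: [524.4, 202.1, 116.3]
tcp_rot: [3.141, 0.001, 2.289]
ft_force: [-0.1, -0.2, 6.4]
opening: 0.146
grip_force: 30.0
```

```bash
python3 plan.py 5 1 524.3 203.9 115 131.3
```

```text
t 4.88 tcp [524.4 202.1 116.3] rpy [1.7994e+02 4.0000e-02 1.3115e+02] F [-0.1 -0.2  6.4] M [-0.07 -0.1   0.06] grip 30.0 open 13.9 j [ 0.25  0.64  1.87 -0.    0.63 -0.47]
[[0.0, 0.0, -0.2, 1.4, 1.1, 1.3, 5.0]]
```

Request:
{"method": "jog_arm", "body": {
  "motion": [
    [0,0,0,0,0,-10,5],
    [0,0,0,0,0,-30,5],
    [0,0,0,0,0,-45,5],
    [0,0,0,0,0,-45,5],
    [0,0,0,0,0,-30,5],
    [0,0,0,0,0,-10,5],
    [0,0,0,0,0,0,5],
    [0,0,0,0,0,0,5]
  ]
}}

```text
t: 5.88
eef_pos: [523.8, 201.9, 284.3]
tcp_rot: [-3.14, -0.001, 2.289]
ft_force: [0.6, 1.0, -2.1]
opening: 0.149
grip_force: 30.0
```

```bash
python3 - <<'E'
from m import *
T=env.read_camera("top");S=env.read_camera("scene")
for n in ("top","scene"): print(n,[(np.round(r["location"]),round(r["score"],2)) for r in env.recognise(n,"lid_foot")])
np.savez("pics/T2.npz",**T);np.savez("pics/S2.npz",**S)
cv2.imwrite("pics/lift.png",np.hstack([cv2.resize(S["color"][100:340,260:480],(400,436)),cv2.resize(T["color"][140:380,140:360],(400,436))])[:,:,::-1])
E
python3 plan.py 5 10 585 -188 285 95
```

```text
top []
scene [(array([402., 172.]), 0.77), (array([373., 191.]), 0.76)]
t 6.08 tcp [524.  202.  284.8] rpy [-1.7992e+02 -3.0000e-02  1.3113e+02] F [ 1.3  0.5 -1.6] M [-0.01 -0.1  -0.03] grip 30.0 open 14.1 j [ 0.25  0.41  1.72 -0.    1.01 -0.47]
[[0.0, 0.0, 3.6, -33.4, -21.1, -0.0, 5.0], [0.0, 0.0, 3.6, -34.6, -18.9, -0.0, 5.0], [0.0, 0.0, 3.6, -35.8, -16.7, -0.0, 5.0], [0.0, 0.0, 3.6, -36.7, -14.4, -0.0, 5.0], [0.0, 0.0, 3.6, -37.6, -12.1, -0.0, 5.0], [0.0, 0.0, 3.6, -38.3, -9.7, -0.0, 5.0], [0.0, 0.0, 3.6, -38.8, -7.3, -0.0, 5.0], [0.0, 0.0, 3.6, -39.2, -4.8, -0.1, 5.0], [0.0, 0.0, 3.7, -39.4, -2.4, -0.0, 5.0], [0.0, 0.0, 3.6, -39.4, 0.1, -0.1, 5.0]]
```

View pics/lift.png

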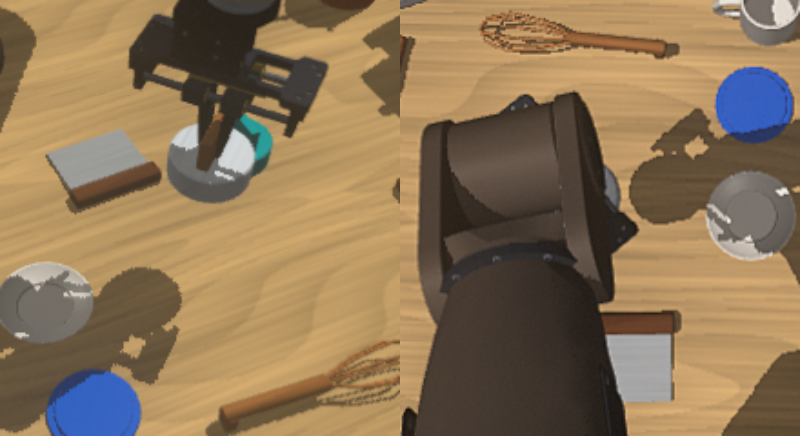

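The lid is held in the fingers and looks level (crop around (210,165)). Nothing else has moved.

Request:
{"method": "jog_arm", "body": {
  "motion": [
    [0,0,3.6,-30,-19,0,5],
    [0,0,3.6,-35,-19,0,5],
    [0,0,3.6,-36,-17,0,5],
    [0,0,3.6,-37,-14,0,5],
    [0,0,3.6,-38,-12,0,5],
    [0,0,3.6,-38,-10,0,5],
    [0,0,3.6,-39,-7,0,5],
    [0,0,3.6,-39,-5,0,5],
    [0,0,3.6,-39,-2,0,5],
    [0,0,3.6,-35,0,0,5]
  ]
}}

```text
t: 7.32
eef_pos: [584.6, -181.5, 285.2]
tcp_rot: [-3.141, -0.0, 1.658]
ft_force: [0.6, -0.3, -2.1]
opening: 0.147
grip_force: 30.0
```

Request:
{"method": "jog_arm", "body": {
  "motion": [
    [0,0,0,0,0,0,5],
    [0,0,0,0,0,0,5],
    [0,0,0,0,0,0,5]
  ]
}}

```text
t: 7.7
eef_pos: [584.4, -179.1, 285.7]
tcp_rot: [-3.141, -0.0, 1.662]
ft_force: [0.2, 0.3, -1.2]
opening: 0.145
grip_force: 30.0
```

```bash
cat > look.py <<'E'
from m import *
def plate(c,p,lo,hi,rad=50):
    K=np.array(c["camera_matrix"]);w=np.array(c["world_to_cam"])@np.r_[p,1];s=np.array([w[0],-w[1]])/-w[2];s*=1+c["k1"]*(s@s)
    u,v=int(K[0,0]*s[0]+K[0,2]),int(K[1,1]*s[1]+K[1,2])
    P,U=cloud(c,max(u-60,0),min(u+60,640),max(v-60,0),min(v+60,480))
    P=P[(np.hypot(*(P[:,:2]-p[:2]).T)<rad+10)&(P[:,2]>lo)&(P[:,2]<hi)]
    return P,(u,v)
E
python3 - <<'E'
from look import *
from plan import show
p,y=show()
c=env.read_camera("scene");np.savez("pics/S3.npz",**c)
g=p.copy();g[2]-=65.3+19
P,uv=plate(c,g,g[2]-5,g[2]+5)
print(uv,len(P),"z plate exp",g[2],np.median(P[:,2]),cv2.minEnclosingCircle(P[:,:2].astype(np.float32)))
A=np.c_[P[:,:2]-p[:2],np.ones(len(P))];print("tilt",np.linalg.lstsq(A,P[:,2],rcond=None)[0])
u,v=uv;cv2.imwrite("pics/above.png",cv2.resize(c["color"][max(v-100,0):v+100,max(u-130,0):u+130],None,fx=3,fy=3)[:,:,::-1])
E
python3 plan.py 5 1 585.3 -188.5 270 95
```

```text
t 7.7 tcp [ 584.4 -179.1  285.7] rpy [-1.7999e+02 -1.0000e-02  9.5220e+01] F [ 0.2  0.3 -1.2] M [-0.02 -0.16 -0.08] grip 30.0 open 13.8 j [-0.41  0.48  1.6   0.    1.06 -0.5 ]
(191, 270) 638 z plate exp 201.39292485909596 200.80251923787552 ((585.2259521484375, -176.16696166992188), 47.572662353515625)
tilt [-6.71049468e-03 -1.89955557e-03  2.00890900e+02]
t 7.75 tcp [ 584.5 -179.1  285.8] rpy [-180.     -0.     95.22] F [ 0.5 -0.8 -2.5] M [-0.07 -0.09 -0.04] grip 30.0 open 13.8 j [-0.41  0.48  1.6   0.    1.06 -0.5 ]
[[0.0, 0.0, 0.2, -9.4, -0.1, 15.8, 5.0]]
```

View pics/above.png

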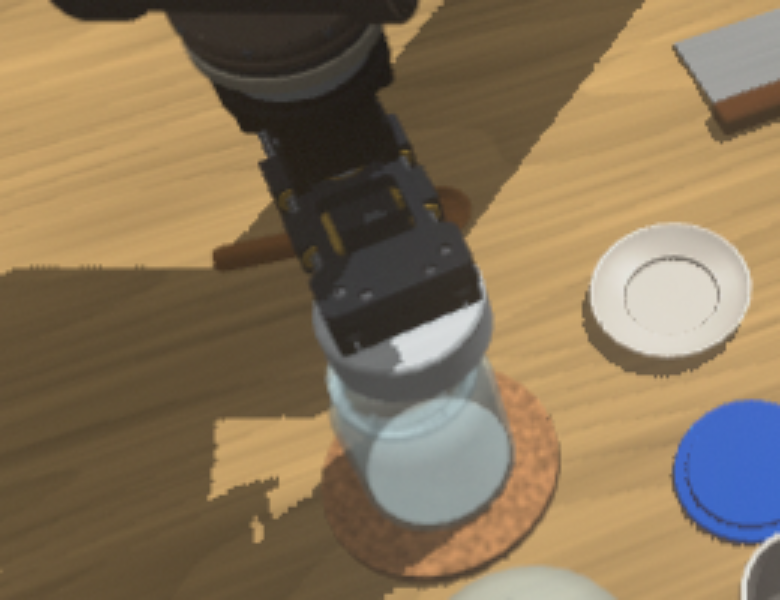

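The lid is level (tilt under 0.5°) and about 11 mm short of the jar axis in y. I'll centre it, then lower.

Request:
{"method": "jog_arm", "body": {
  "motion": [
    [0,0,0,-8,1,0,5],
    [0,0,0,-3,0,6,5],
    [0,0,0,0,0,6,5],
    [0,0,0,0,0,4,5],
    [0,0,0,0,0,2,5],
    [0,0,0,0,0,1,5]
  ]
}}

```text
t: 8.5
eef_pos: [586.5, -190.9, 266.6]
tcp_rot: [3.142, 0.0, 1.66]
ft_force: [-0.3, 0.6, -2.5]
opening: 0.145
grip_force: 30.0
```

```bash
python3 plan.py 5 1 585.5 -190.2 262 95
```

```text
t 8.5 tcp [ 586.5 -190.9  266.6] rpy [180.     0.    95.13] F [-0.3  0.6 -2.5] M [-0.02 -0.13  0.02] grip 30.0 open 13.8 j [-0.42  0.5   1.61 -0.    1.03 -0.51]
[[0.0, 0.0, 0.1, 0.8, -0.9, 4.6, 5.0]]
```

Request:
{"method": "jog_arm", "body": {
  "motion": [
    [0,0,0,0.8,-0.9,2,5],
    [0,0,0,0,0,1,5],
    [0,0,0,0,0,1,5],
    [0,0,0,0,0,1,5]
  ]
}}

```text
t: 9.0
eef_pos: [585.5, -190.2, 261.7]
tcp_rot: [3.142, 0.0, 1.66]
ft_force: [-0.1, 0.0, -1.9]
opening: 0.144
grip_force: 30.0
```

Request:
{"method": "jog_arm", "body": {
  "motion": [
    [0,0,0,0,0,1,5],
    [0,0,0,0,0,1,5],
    [0,0,0,0,0,0,5]
  ]
}}

```text
t: 9.38
eef_pos: [585.5, -190.2, 259.6]
tcp_rot: [-3.141, 0.0, 1.66]
ft_force: [0.5, -0.9, -1.6]
opening: 0.144
grip_force: 30.0
```

Request:
{"method": "jog_arm", "body": {
  "motion": [
    [0,0,0,0,0,1,5],
    [0,0,0,0,0,0,5]
  ]
}}

```text
t: 9.62
eef_pos: [585.5, -190.2, 258.7]
tcp_rot: [-3.142, 0.0, 1.66]
ft_force: [0.4, 0.2, -1.3]
opening: 0.144
grip_force: 30.0
```

Request:
{"method": "jog_arm", "body": {
  "motion": [
    [0,0,0,0,0,1,5],
    [0,0,0,0,0,0,5]
  ]
}}

```text
t: 9.88
eef_pos: [585.5, -190.2, 257.7]
tcp_rot: [-3.142, 0.0, 1.66]
ft_force: [0.2, 0.4, -1.5]
opening: 0.146
grip_force: 30.0
```

Request:
{"method": "jog_arm", "body": {
  "motion": [
    [0,0,0,0,0,1,5],
    [0,0,0,0,0,0,5]
  ]
}}

```text
t: 10.12
eef_pos: [585.5, -190.2, 256.7]
tcp_rot: [-3.142, 0.0, 1.66]
ft_force: [-0.4, 0.4, -2.1]
opening: 0.145
grip_force: 30.0
```

Request:
{"method": "jog_arm", "body": {
  "motion": [
    [0,0,0,0,0,1,5],
    [0,0,0,0,0,0,5]
  ]
}}

```text
t: 10.38
eef_pos: [585.5, -190.2, 255.6]
tcp_rot: [-3.142, 0.0, 1.66]
ft_force: [0.4, -0.3, -1.5]
opening: 0.147
grip_force: 30.0
```

Request:
{"method": "jog_arm", "body": {
  "motion": [
    [0,0,0,0,0,0.5,5],
    [0,0,0,0,0,0,5]
  ]
}}

```text
t: 10.62
eef_pos: [585.5, -190.2, 255.2]
tcp_rot: [-3.142, 0.0, 1.66]
ft_force: [-0.8, 0.0, -1.9]
opening: 0.15
grip_force: 30.0
```

Request:
{"method": "jog_arm", "body": {
  "motion": [
    [0,0,0,0,0,0,17],
    [0,0,0,0,0,0,17],
    [0,0,0,0,0,-2,17],
    [0,0,0,0,0,0,17]
  ]
}}

```text
t: 11.12
eef_pos: [585.6, -190.3, 257.5]
tcp_rot: [3.141, 0.0, 1.66]
ft_force: [-0.3, -1.1, -1.0]
opening: 0.18
grip_force: 0.0
```

```bash
cat > hz.py <<'E'
from look import *
from plan import show
p,y=show()
c=env.read_camera("scene")
P,uv=plate(c,np.array([586,-188,172]),155,185)
q=P[:,:2]-[586,-188]; h=np.hypot(*q.T)<44; P=P[h]; z=np.median(P[:,2]); P=P[abs(P[:,2]-z)<4]
A=np.c_[P[:,:2]-[586,-188],np.ones(len(P))];f=np.linalg.lstsq(A,P[:,2],rcond=None)[0]
print("plate n",len(P),"z",round(z,2),"-> grip above seat",round(z+19-180,2),"tilt",np.round(f[:2],3),"z0",round(f[2],2))
E
python3 hz.py
```

```text
t 11.12 tcp [ 585.6 -190.3  257.5] rpy [1.7997e+02 2.0000e-02 9.5130e+01] F [-0.3 -1.1 -1. ] M [-0.03 -0.12  0.  ] grip 0.0 open 17.1 j [-0.42  0.51  1.62 -0.    1.01 -0.51]
plate n 431 z 166.78 -> grip above seat 5.78 tilt [ 0.007 -0.001] z0 166.57
```

Camera height puts the lid about 6 mm above home, so it seems to have set straight down into the thread start. I'll turn it back gently with loose fingers to confirm.

Request:
{"method": "jog_arm", "body": {
  "motion": [
    [0,0,-3,0,0,0,16],
    [0,0,-3,0,0,0,16],
    [0,0,-2,0,0,0,16],
    [0,0,0,0,0,0,16]
  ]
}}

```text
t: 11.68
eef_pos: [585.4, -190.3, 257.2]
tcp_rot: [-3.141, -0.0, 1.8]
ft_force: [-1.3, -0.0, -0.6]
opening: 0.171
grip_force: 0.6
```

```bash
python3 hz.py
```

```text
t 11.68 tcp [ 585.4 -190.3  257.2] rpy [-179.99   -0.    103.12] F [-1.3 -0.  -0.6] M [ 0.01  0.06 -0.02] grip 0.6 open 16.3 j [-0.42  0.51  1.62 -0.    1.01 -0.65]
plate n 552 z 166.84 -> grip above seat 5.84 tilt [ 0.008 -0.003] z0 166.5
```

Request:
{"method": "jog_arm", "body": {
  "motion": [
    [0,0,-2,0,0,0,16],
    [0,0,0,0,0,0,16]
  ]
}}

```text
t: 11.98
eef_pos: [585.5, -190.3, 257.2]
tcp_rot: [3.142, 0.0, 1.835]
ft_force: [-1.9, -0.4, -1.0]
opening: 0.171
grip_force: 0.7
```

```bash
python3 hz.py
```

```text
t 11.97 tcp [ 585.5 -190.3  257.2] rpy [1.8000e+02 1.0000e-02 1.0517e+02] F [-1.9 -0.4 -1. ] M [-0.04  0.03 -0.04] grip 0.7 open 16.2 j [-0.42  0.51  1.62 -0.    1.01 -0.69]
plate n 563 z 166.89 -> grip above seat 5.89 tilt [ 0.003 -0.006] z0 166.71
```

Request:
{"method": "jog_arm", "body": {
  "motion": [
    [0,0,-2,0,0,0,16],
    [0,0,0,0,0,0,16]
  ]
}}

```text
t: 12.28
eef_pos: [585.4, -190.3, 257.2]
tcp_rot: [-3.141, 0.0, 1.87]
ft_force: [-1.4, -1.0, 0.8]
opening: 0.169
grip_force: 7.3
```

```bash
python3 hz.py
```

```text
t 12.28 tcp [ 585.4 -190.3  257.2] rpy [-179.99    0.    107.16] F [-1.4 -1.   0.8] M [-0.2   0.24 -0.22] grip 7.3 open 16.1 j [-0.42  0.51  1.62 -0.    1.01 -0.72]
plate n 576 z 166.78 -> grip above seat 5.78 tilt [ 0.003 -0.004] z0 166.63
```

Grip force jumped to 7 N and Mz to -0.22, with the height steady at about 6 mm. So the lid is at the back limit of the thread start. Now forward (clockwise).

Request:
{"method": "jog_arm", "body": {
  "motion": [
    [0,0,4,0,0,0,16.5],
    [0,0,4,0,0,0,16.5],
    [0,0,5,0,0,0,16.5],
    [0,0,5,0,0,0,16.5],
    [0,0,5,0,0,0,16.5],
    [0,0,5,0,0,0,16.5],
    [0,0,5,0,0,0,16.5],
    [0,0,5,0,0,0,16.5],
    [0,0,5,0,0,0,16.5],
    [0,0,0,0,0,0,16.5]
  ]
}}

```text
t: 13.58
eef_pos: [585.6, -190.2, 257.2]
tcp_rot: [3.141, 0.0, 1.12]
ft_force: [-0.8, -0.1, -0.7]
opening: 0.174
grip_force: 0.3
```

```bash
python3 hz.py
```

```text
t 13.57 tcp [ 585.6 -190.2  257.2] rpy [179.99   0.    64.17] F [-0.8 -0.1 -0.7] M [-0.    0.03 -0.05] grip 0.3 open 16.5 j [-0.42  0.51  1.62 -0.    1.01  0.03]
plate n 690 z 166.5 -> grip above seat 5.5 tilt [-0.005  0.006] z0 166.33
```

Request:
{"method": "jog_arm", "body": {
  "motion": [
    [0,0,4,0,0,0,16.5],
    [0,0,4,0,0,0,16.5],
    [0,0,4,0,0,0,16.5],
    [0,0,4,0,0,0,16.5],
    [0,0,0,0,0,0,16.5]
  ]
}}

```text
t: 14.25
eef_pos: [585.5, -190.2, 257.2]
tcp_rot: [-3.142, 0.0, 0.842]
ft_force: [-1.4, -0.6, 0.3]
opening: 0.175
grip_force: 0.3
```

```bash
python3 hz.py
```

```text
t 14.25 tcp [ 585.5 -190.2  257.2] rpy [-180.      0.     48.25] F [-1.4 -0.6  0.3] M [-0.04  0.1   0.02] grip 0.3 open 16.6 j [-0.42  0.51  1.62 -0.    1.01  0.31]
plate n 972 z 164.63 -> grip above seat 3.63 tilt [-0.017  0.008] z0 164.7
```

It's sinking as the thread predicts (1.9 mm over 16°). About 35–40° more.

Request:
{"method": "jog_arm", "body": {
  "motion": [
    [0,0,4,0,0,0,16.5],
    [0,0,4,0,0,0,16.5],
    [0,0,4,0,0,0,16.5],
    [0,0,4,0,0,0,16.5],
    [0,0,4,0,0,0,16.5],
    [0,0,4,0,0,0,16.5],
    [0,0,3,0,0,0,16.5],
    [0,0,0,0,0,0,16.5]
  ]
}}

```text
t: 15.3
eef_pos: [585.5, -190.1, 257.1]
tcp_rot: [-3.141, 0.0, 0.371]
ft_force: [-0.9, 0.3, -1.9]
opening: 0.172
grip_force: 1.8
```

```bash
python3 hz.py
```

```text
t 15.3 tcp [ 585.5 -190.1  257.1] rpy [-1.7998e+02  1.0000e-02  2.1270e+01] F [-0.9  0.3 -1.9] M [0.16 0.15 0.09] grip 1.8 open 16.3 j [-0.42  0.51  1.62  0.    1.01  0.78]
plate n 1201 z 161.69 -> grip above seat 0.69 tilt [-0.01   0.024] z0 161.67
```

Request:
{"method": "jog_arm", "body": {
  "motion": [
    [0,0,2,0,0,0,16.5],
    [0,0,2,0,0,0,16.5],
    [0,0,0,0,0,0,16.5]
  ]
}}

```text
t: 15.72
eef_pos: [585.2, -190.1, 257.1]
tcp_rot: [-3.141, 0.001, 0.299]
ft_force: [-3.6, 2.1, 0.9]
opening: 0.174
grip_force: 23.4
```

```bash
python3 hz.py
```

```text
t 15.72 tcp [ 585.2 -190.1  257.1] rpy [-1.7998e+02  6.0000e-02  1.7150e+01] F [-3.6  2.1  0.9] M [0.32 0.91 0.64] grip 23.4 open 16.6 j [-0.42  0.51  1.62 -0.    1.01  0.85]
plate n 1198 z 161.7 -> grip above seat 0.7 tilt [-0.012  0.023] z0 161.73
```

Request:
{"method": "jog_arm", "body": {
  "motion": [
    [0,0,2,0,0,0,16.5],
    [0,0,0,0,0,0,16.5]
  ]
}}

```text
t: 16.02
eef_pos: [585.2, -190.1, 257.2]
tcp_rot: [-3.141, 0.001, 0.264]
ft_force: [-4.9, 2.8, 1.1]
opening: 0.18
grip_force: 35.7
```

```bash
python3 hz.py
```

```text
t 16.02 tcp [ 585.2 -190.1  257.2] rpy [-1.7999e+02  6.0000e-02  1.5140e+01] F [-4.9  2.8  1.1] M [0.42 1.11 1.08] grip 35.7 open 17.1 j [-0.42  0.51  1.62 -0.    1.01  0.89]
plate n 1206 z 161.65 -> grip above seat 0.65 tilt [-0.011  0.021] z0 161.64
```

Firm stop at Mz about 1 N m and no further sinking. I'll back off the bar, open a little and remeasure without load.

Request:
{"method": "jog_arm", "body": {
  "motion": [
    [0,0,-4,0,0,0,20],
    [0,0,-4,0,0,0,20],
    [0,0,0,0,0,0,20],
    [0,0,0,0,0,0,20]
  ]
}}

```text
t: 16.58
eef_pos: [585.8, -190.4, 257.4]
tcp_rot: [3.141, -0.001, 0.402]
ft_force: [1.2, -0.3, -0.5]
opening: 0.209
grip_force: 0.1
```

```bash
python3 hz.py
```

```text
t 16.57 tcp [ 585.8 -190.4  257.4] rpy [ 1.7996e+02 -5.0000e-02  2.3010e+01] F [ 1.2 -0.3 -0.5] M [0.03 0.03 0.03] grip 0.1 open 19.9 j [-0.42  0.51  1.62  0.    1.01  0.75]
plate n 1150 z 160.88 -> grip above seat -0.12 tilt [0.002 0.   ] z0 160.75
```

Request:
{"method": "jog_arm", "body": {
  "motion": [
    [0,0,0,0,0,0,16.5],
    [0,0,1.5,0,0,0,16.5],
    [0,0,1.5,0,0,0,16.5],
    [0,0,0,0,0,0,16.5]
  ]
}}

```text
t: 17.12
eef_pos: [585.3, -189.9, 257.4]
tcp_rot: [-3.141, 0.0, 0.35]
ft_force: [-4.6, 3.0, 4.6]
opening: 0.176
grip_force: 5.6
```

```bash
python3 hz.py
```

```text
t 17.12 tcp [ 585.3 -189.9  257.4] rpy [-1.7996e+02  3.0000e-02  2.0050e+01] F [-4.6  3.   4.6] M [0.79 0.59 0.16] grip 5.6 open 16.7 j [-0.42  0.51  1.62  0.    1.01  0.8 ]
plate n 1199 z 161.26 -> grip above seat 0.26 tilt [-0.006  0.013] z0 161.22
```

Request:
{"method": "jog_arm", "body": {
  "motion": [
    [0,0,1.5,0,0,0,16.5],
    [0,0,0,0,0,0,16.5]
  ]
}}

```text
t: 17.42
eef_pos: [585.2, -189.8, 257.4]
tcp_rot: [-3.141, 0.001, 0.324]
ft_force: [-3.2, 4.3, 4.2]
opening: 0.174
grip_force: 13.0
```

```bash
python3 hz.py
```

```text
t 17.43 tcp [ 585.2 -189.8  257.4] rpy [-1.7995e+02  4.0000e-02  1.8580e+01] F [-3.2  4.3  4.2] M [0.91 0.72 0.31] grip 13.0 open 16.6 j [-0.42  0.51  1.62  0.    1.01  0.83]
plate n 1201 z 161.22 -> grip above seat 0.22 tilt [-0.003  0.012] z0 161.15
```

The stop repeats at the same angle. Release and retreat.

Request:
{"method": "jog_arm", "body": {
  "motion": [
    [0,0,-2,0,0,0,20],
    [0,0,-2,0,0,0,24],
    [0,0,0,0,0,0,30],
    [0,0,0,0,0,-10,40],
    [0,0,0,0,0,-30,40],
    [0,0,0,0,0,-40,40],
    [0,0,0,0,0,-30,40],
    [0,0,0,-40,0,-5,40],
    [0,0,0,-50,0,0,40],
    [0,0,0,-50,0,0,40]
  ]
}}

```text
t: 18.73
eef_pos: [455.0, -244.4, 373.0]
tcp_rot: [3.14, -0.0, 0.395]
ft_force: [0.7, -0.2, 1.3]
opening: 0.421
grip_force: 0.0
```

```bash
python3 hz.py
python3 - <<'E'
from look import *
c=env.read_camera("scene");P,U=cloud(c,150,250,240,340)
P=P[np.hypot(*(P[:,:2]-[586,-188]).T)<60]
for a,b in ((157,165),(191,206)):
    s=P[(P[:,2]>a)&(P[:,2]<b)];q=s[:,:2].astype(np.float32);print(np.median(s[:,2]),cv2.minEnclosingCircle(q),cv2.minAreaRect(q))
t=env.read_camera("top")["color"]
o=np.hstack([cv2.resize(c["color"],(400,300)),cv2.resize(t,(400,300))]);v=c["color"][230:370,130:290]
cv2.imwrite("pics/end.png",np.vstack([o,np.hstack([cv2.resize(v,(400,300)),cv2.resize(t[180:285,350:490],(400,300))])])[:,:,::-1])
E
```

```text
t 18.73 tcp [ 455.  -244.4  373. ] rpy [ 1.7993e+02 -3.0000e-02  2.2640e+01] F [ 0.7 -0.2  1.3] M [ 0.01 -0.01 -0.03] grip 0.0 open 40.0 j [-0.62  0.26  1.71 -0.    1.18  0.55]
plate n 1305 z 160.94 -> grip above seat -0.06 tilt [-0.001 -0.001] z0 160.83
160.69914114278708 ((585.09716796875, -188.04832458496094), 47.7880973815918) ((586.5224609375, -187.65359497070312), (91.29476928710938, 93.1785659790039), 13.322467803955078)
198.35268884782647 ((586.1749877929688, -189.57962036132812), 34.20210266113281) ((585.1954956054688, -187.82566833496094), (68.20905303955078, 14.934354782104492), 29.181453704833984)
```

View pics/end.png

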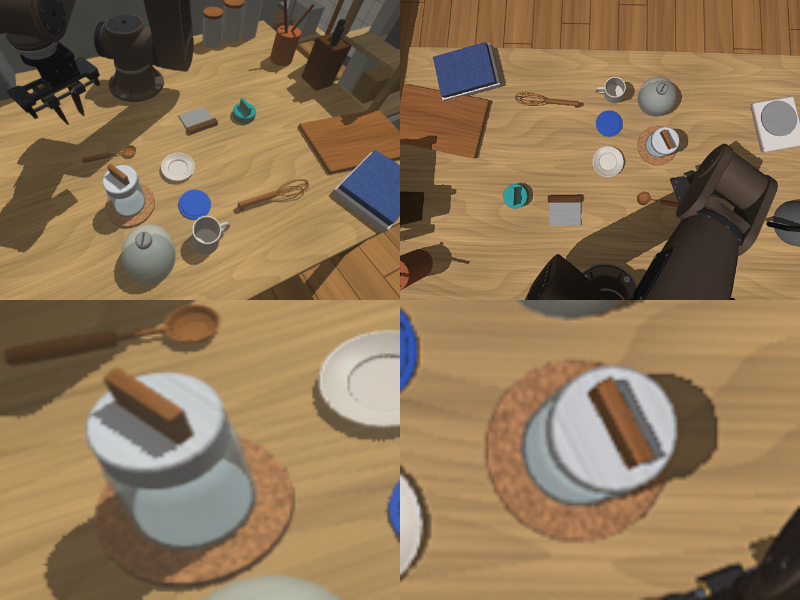

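The lid sits level and centred on the jar at home height (-0.1 mm). It turned about 72° from the back stop, the bystanders are unmoved, and the gripper is clear. Handing in.

```bash
python3 -c "
from cell import env
print(env.job_done())"
```

```text
the job is handed in; nothing more can be done
None
```

The lid is screwed fully home on the jar and released: it is level, at home height within about 0.1 mm on camera, and met a firm stop twice at the same angle. It had settled straight into the thread start when set down, so the backward turn only took it to its back limit before I turned it clockwise; the other things look unmoved, and the job is handed in with no verdict shown.

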